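# Close the reservoir with its quick-thread filler cap

### The job

Close the oil reservoir: take the loose filler cap and set it on the neck with its grip bar in line with the tank's long side, then, without lifting it, turn it back (anticlockwise seen from above) until it drops into the thread, then screw it clockwise down to its stop so that it sits fully home, and let go. Leave the tin behind them where it stands.

Things in the scene. Friction and masses are not known exactly. Their poses are not given: they have to be found in the camera images.
- reservoir: Grey oil reservoir bolted to the bench (cannot move): box 130 x 92 mm, 62 mm high, foot plate 150 x 112 x 5 mm, upright aluminium neck in the middle of its top. Origin: centre of its underside. x along its long side, z up; round sight glass and brass drain plug on its -x end.
- neck (a point): Neck axis at the collar's top, 100 mm above the bench; axes as the reservoir's. The collar is two flat sectors, 65 mm across, 90 degrees wide, centred on +x and -x, with 90 degree gaps between. With its bar along x the cap's pins rest on the sectors. An 8 mm tooth at each sector's clockwise end stops clockwise turning there 26 degrees past x; do not force it.
- thread (a point): Neck axis 12 mm below the collar top, height of the landing. Turned back (anticlockwise from above) 53 to 128 degrees from x (75 is good) the pins stand over the gaps and the cap drops freely 12 mm onto it. Clockwise from there they run under the sectors down a thread falling 8 mm over the last 60 degrees, about 2 mm play, to a hard stop with the bar along x. No spring; friction holds.
- cap_center (a point): Centre, half-way up, of the loose black filler cap, on its axis 36 mm above its rim. A round cup, mouth down, 75 mm in diameter (bore 69 mm, flared mouth 82 mm; over 2 mm off centre it rubs on the collar going on), 72 mm high with its bar, about 0.15 kg. Inside, two 7 mm pins point inward under the bar's ends, 14 mm above the rim; half a turn makes no difference.
- cap_bar (a point): Centre of the cap's grip bar, on the cap's axis. Bar 66 mm long (x), 16 mm thick (y; grasp across it), 27 mm tall on the flat top; this point is 14 mm below the bar's top, 13 mm above the flat top, 58 mm above the rim. Its height above point neck: 47.5 mm with pins on the collar, 35.5 mm dropped, 27.5 mm fully home.
- grease_tin: White tin with a press lid, 68 mm across, 56 mm high, close behind the work. Origin: centre of its underside. Bystander.
- cap_pin (a point): Middle of one of the two hidden pins inside the cap: 30 mm from the cap's axis along its +x, 14 mm above its rim. The other pin lies opposite, at -x.

How it is judged:
On the way, in this order (a step that is already met when the one before it is completed fails the run):
1. The cap stands upright on the neck, its pins on the flat collar and its bar in line with the tank's long side (within 0.4 rad) (horizontal distance between cap_bar and neck below 0.006 m and angle between cap_bar's own z axis and vertical below 0.12 rad and z of cap_bar in the frame of neck between 0.044 and 0.051 m and angle between the x axis of cap_bar and the x axis of neck, either way round below 0.4 rad), for 0.1 s.
2. Still on the collar, the cap has been turned back (anticlockwise) by more than about 33 degrees from in line (horizontal distance between cap_bar and neck below 0.006 m and angle between cap_bar's own z axis and vertical below 0.12 rad and z of cap_bar in the frame of neck between 0.044 and 0.053 m and ((x of cap_pin in the frame of neck above 0.014 m and y of cap_pin in the frame of neck above 0.0165 m) or (x of cap_pin in the frame of neck below -0.014 m and y of cap_pin in the frame of neck below -0.0165 m))), for 0.05 s.
3. The cap, turned back, has dropped about 12 mm into the thread's entry (horizontal distance between cap_bar and neck below 0.006 m and angle between cap_bar's own z axis and vertical below 0.12 rad and z of cap_bar in the frame of neck below 0.0385 m and angle between the x axis of cap_bar and the x axis of neck, either way round above 0.8 rad), for 0.1 s.
At the end, for the whole second after the job is handed in: The cap sits on the neck upright (within 0.1 rad) and centred (within 6 mm), screwed fully home: bar within 0.22 rad of the tank's long side and its centre no more than 30.5 mm above the collar top (27.5 mm when home) (horizontal distance between cap_bar and neck below 0.006 m and angle between cap_bar's own z axis and vertical below 0.1 rad and z of cap_bar in the frame of neck below 0.0305 m and angle between the x axis of cap_bar and the x axis of neck, either way round below 0.22 rad); the robot touches nothing.
It fails at once if the tin is moved by more than 30 mm (distance of grease_tin from where it was at the start of the episode above 0.03 m).
It also fails if it takes over 46 s, if anything falls off the work surface, if the arm or the gripper's body presses on something with over 40 N, if the wrist force passes 120 N, or if a joint passes its speed limit or range.

### The arm

A 7-joint arm with a two-finger parallel gripper is mounted at the origin on a cart in front of the work surface, level with it; the furniture and walls round the work are solid. World frame = base frame: x ahead of the robot, y to its left, z up, the work surface at z = 0. Lengths are in m, angles in rad, forces in N, time in s.
With the tool pointing down it reaches from about 0.375 to 0.925 m from the base axis. Payload 3.1 kg.
Tool frame: the origin (TCP) lies between the finger pads; the fingertips stand 19 mm ahead of it and the grasp point (between the pads) is the TCP; z points along the fingers, y is the direction in which the jaws open and shut (so a half turn about z gives the same grasp; the last joint's range is limited). The gripper opens to 85 mm and grips with 20 to 120 N. Pads are 22 mm wide; open, the fingers measure 114 mm over their backs; the gripper's body (76 mm by 85 mm) begins 54 mm behind the grasp point. The pads swing forward as they close: fully open they stand 13 mm farther back than shut.
Start: joints at [-1.302, 0.383, 0.044, 1.598, -0.018, 1.161, -0.05], TCP at [0.233, 0.607, 0.25] pointing down, gripper open.
Joint ranges: [-2.61, 2.61], [-0.41, 2.15], [-1.48, 1.57], [0, 2.5], [-1.57, 4.71], [0.05, 1.97], [-2.85, 2.85]. Speed limits (rad/s): [2.79, 2.79, 3.14, 3.14, 3.14, 3.14, 3.14].

### API

Orientations are given as a unit quaternion [x, y, z, w].
In Python, from bench import move_ptp, movel, move_j, move_gripper, pause, inverse_kinematics, read_camera, camera_params, MotionError, sign_off, look_for, tip_of, read_time_s, read_qpos, read_joint_vel, read_effort, read_eef_pos, read_tcp_rot, read_ft_force, read_ft_torque, read_finger_gap gives the robot as it stands. Calls block until the motion is done:
- move_ptp(position, orientation): joint-space move of the TCP to a pose.
- movel(position, orientation=None, speed=0.15): straight line of the TCP; orientation=None keeps the orientation; speed is the mean speed in m/s.
- move_j(angles): joint-space move.
- move_gripper(opening, effort=None): finger opening in m; effort is the grip in N (None keeps the last); returns when the fingers have stopped.
- pause(seconds).
- inverse_kinematics(position, orientation): joint angles nearest the present ones, or None.
- read_camera(name): name is "side" or "top" or "wrist"; returns the picture (384x512x3 uint8, red, green, blue); there is no depth.
- camera_params(name): a dict with "K" (3x3 intrinsics, pixels), "dist_coeffs" ([k1, k2, p1, p2, k3] as OpenCV has them; the pictures are not rectified), "camera_from_world" (4x4, takes a point from world to camera coordinates). Camera axes: x right, y down, z forward; pixel columns grow to the right and rows downward; lengths in m; the calibration is good to about 2 mm. A picture is of the moment at which its call begins: read the wrist's pose just before it. camera_params takes no time and is no camera call; for the wrist camera it gives the pose at the moment of the call.
A pose or a line that the arm cannot do raises MotionError and nothing moves.
- sign_off(): hands the job in, once; it reports no verdict.
Trained networks look in the newest picture that a camera, given by its name, has taken for a name from the list of things; names that differ only in an ending like _2 or _b are one class to them, and where a whole thing is asked for, a point or a joint stands for the part that bears it (a point fixed in the world has none). Each returns a list of dicts, best first, with "confidence" (0 to 1); they miss things now and then, are a little off and sometimes report something else, mostly with a low value. They report only what shows in the picture. A call takes as long as a camera call.
- look_for(camera, name): "at" ([column, row] in pixels, amid what is visible of it).
- tip_of(camera, name): "at" ([column, row] in pixels: a listed point, or the origin of a listed thing).
Readings, each from a call of its own:
- read_time_s(): time.
- read_qpos(): joint angles.
- read_joint_vel(): joint speeds.
- read_effort(): joint torques, N m.
- read_eef_pos(): TCP position.
- read_tcp_rot(): TCP orientation.
- read_ft_force(): force on the tool from outside, world axes, zero at the start.
- read_ft_torque(): the same for the moment, N m.
- read_finger_gap(): finger opening in m.
Only numpy, scipy, OpenCV 4.12 (cv2) and the standard library are available. Lean on these libraries where they do the work, as an engineer would, in place of code of your own. Each camera call takes 0.05 s, during which the arm holds its last target.

## Working session

There is one attempt and no reset: what is moved stays moved. The work goes in short steps, each a Python script; the robot and the scene stay as the last script left them, time stands still between calls to the robot, and variables do not carry over. Pictures are saved under pics/ and viewed, and the job is handed in when it is done.

```bash
mkdir -p pics; ls
cat > h.py <<'E'
from bench import *
import numpy as np, cv2
def snap(c,fn):
    im=read_camera(c); cv2.imwrite('pics/'+fn,im[:,:,::-1]); return im
def ray(c,px,P=None):
    P=P or camera_params(c); K=np.array(P['K']);D=np.array(P['dist_coeffs'],float);T=np.array(P['camera_from_world'])
    u=cv2.undistortPoints(np.array([[px]],float),K,D)[0,0]
    R=T[:3,:3]; o=-R.T@T[:3,3]; d=R.T@np.array([u[0],u[1],1]); return o,d/np.linalg.norm(d)
def atz(c,px,z,P=None):
    o,d=ray(c,px,P); return o+d*(z-o[2])/d[2]
def tri(rays):
    A=np.zeros((3,3));b=np.zeros(3)
    for o,d in rays:
        M=np.eye(3)-np.outer(d,d);A+=M;b+=M@o
    p=np.linalg.solve(A,b); return p,[np.linalg.norm((np.eye(3)-np.outer(d,d))@(p-o)) for o,d in rays]
def proj(c,p,P=None):
    P=P or camera_params(c);T=np.array(P['camera_from_world'])
    r,_=cv2.projectPoints(np.array(p,float).reshape(-1,3),cv2.Rodrigues(T[:3,:3])[0],T[:3,3],np.array(P['K']),np.array(P['dist_coeffs'],float))
    return r[:,0]
E
python3 - <<'E'
from h import *
print(read_time_s(),read_eef_pos(),read_tcp_rot(),read_finger_gap())
for c in ['side','top','wrist']:
    snap(c,c+'0.png')
    for n in ['reservoir','neck','cap_center','cap_bar','grease_tin']:
        print(c,n,[(np.round(d['at'],1),round(d['confidence'],2)) for d in tip_of(c,n)][:3])
E
```

```text
pics
0.0 [0.23276344 0.60593127 0.24885637] [ 1.82319207e-01  9.83238502e-01 -1.31188384e-03 -1.85501066e-04] 0.08483135124686808
side reservoir [(array([265.4, 278.1]), 0.87)]
side neck [(array([270.8, 235.2]), 0.83)]
side cap_center [(array([290.9, 197.7]), 0.74)]
side cap_bar [(array([287.8, 192.2]), 0.69)]
side grease_tin [(array([217.5, 217.1]), 0.64)]
top reservoir [(array([205.4, 231.6]), 0.93), (array([327.2, 209.7]), 0.53)]
top neck [(array([196.8, 238.1]), 0.67)]
top cap_center [(array([325.4, 219.2]), 0.73)]
top cap_bar [(array([198. , 233.6]), 0.63), (array([319.8, 218.1]), 0.55)]
top grease_tin [(array([273.3, 150.8]), 0.95)]
wrist reservoir []
wrist neck []
wrist cap_center []
wrist cap_bar []
wrist grease_tin []
```

View pics/side0.png

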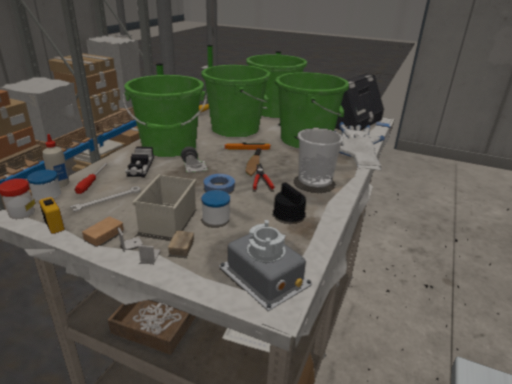

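View pics/top0.png

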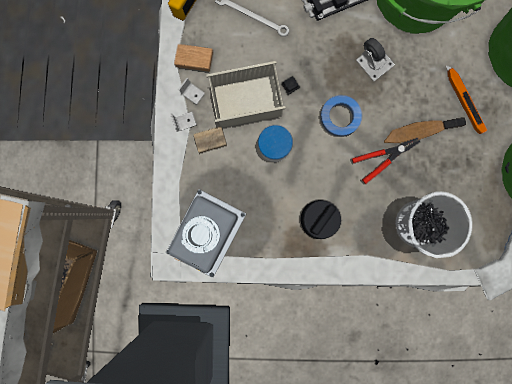

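View pics/wrist0.png

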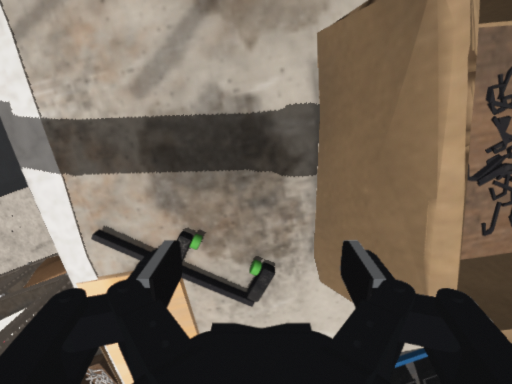

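Run:
```python
from h import *
print(read_time_s())
for c in ['side','top','wrist']:
    P=camera_params(c);T=np.array(P['camera_from_world']);print(c,P['K'][0],P['dist_coeffs'],-T[:3,:3].T@T[:3,3],T[:3,:3].round(2).tolist())
s=dict(res=(265.4,278.1),neck=(270.8,235.2),cc=(290.9,197.7),cb=(287.8,192.2),tin=(217.5,217.1))
t=dict(res=(205.4,231.6),neck=(196.8,238.1),cc=(325.4,219.2),cb=(319.8,218.1),tin=(273.3,150.8))
for k in s: print(k,tri([ray('side',s[k]),ray('top',t[k])]))
```

```text
0.9
side [400.0822217    0.         247.95414165] [0.00864065 0.         0.         0.         0.        ] [0.28287737 0.36773559 0.52545958] [[-0.91, -0.42, 0.02], [-0.23, 0.44, -0.87], [0.35, -0.79, -0.5]]
top [455.2405225    0.         255.29664622] [-0.13739597  0.          0.          0.          0.        ] [ 0.53376638 -0.32358217  0.94167375] [[0.02, -1.0, -0.03], [-1.0, -0.02, -0.04], [0.04, 0.03, -1.0]]
wrist [274.24791504   0.         260.77229002] [-0.05294638  0.          0.          0.          0.        ] [0.16317301 0.63357342 0.37238467] [[0.36, 0.93, -0.0], [0.89, -0.34, 0.29], [0.27, -0.1, -0.96]]
res (array([ 0.49320335, -0.19351716, -0.0067009 ]), [np.float64(0.0020180069228526694), np.float64(0.002018006922852812)])
neck (array([ 0.4860372 , -0.19195374,  0.0993912 ]), [np.float64(0.000980443855963013), np.float64(0.0009804438559630623)])
cc (array([ 0.52727852, -0.43649799,  0.03938624]), [np.float64(0.0007769990792718716), np.float64(0.0007769990792719283)])
cb (array([ 0.53052347, -0.42252528,  0.0608296 ]), [np.float64(0.0019999690631044456), np.float64(0.001999969063104413)])
tin (array([ 0.66844291, -0.33012757,  0.00331111]), [np.float64(0.003003769779705327), np.float64(0.003003769779705518)])
```

```bash
cat >> h.py <<'E'
from scipy.spatial.transform import Rotation as Ro
def quat(yaw,flip=False):
    # yaw = direction (rad) of the bar (tool x), tool z down
    if flip: yaw+=np.pi
    x=np.array([np.cos(yaw),np.sin(yaw),0]);z=np.array([0,0,-1.]);y=np.cross(z,x)
    return Ro.from_matrix(np.stack([x,y,z],1)).as_quat()
E
python3 - <<'E'
from h import *
neck=[.486,-.192]; cap=[.528,-.43]; d=np.pi/180
for f in (0,1):
    for n,p,y,z in [('grasp',cap,-44,.067),('hov',cap,-44,.25),('place',neck,-28,.16),('back',neck,-28+80,.15),('home',neck,-28,.135)]:
        q=inverse_kinematics([*p,z],quat(y*d,f)); print(f,n,None if q is None else np.round(q,2))
# camera in tool
P=camera_params('wrist');T=np.array(P['camera_from_world']);c=-T[:3,:3].T@T[:3,3]
R=Ro.from_quat(read_tcp_rot()).as_matrix(); print(R.T@(c-read_eef_pos()), (T[:3,:3]@R).T.round(2).tolist(),P['K'][1])
def wproj(pos,yaw,f,pts):
    R2=Ro.from_quat(quat(yaw,f)).as_matrix(); Rct=T[:3,:3]@R; tc=R.T@(c-read_eef_pos())
    Rn=Rct@R2.T; cn=np.array(pos)+R2@tc; M=np.eye(4);M[:3,:3]=Rn;M[:3,3]=-Rn@cn
    return proj('wrist',pts,dict(P,camera_from_world=M))
for f in(0,1):
  for pos in [(.50,-.31,.3),(.45,-.31,.3),(.55,-.3,.3),(.5,-.25,.3)]:
    for yaw in (0,-45,-90,45):
      print(f,pos,yaw,wproj(pos,yaw*d,f,[[*neck,.1],[*cap,.07]]).round().tolist(), inverse_kinematics(pos,quat(yaw*d,f)) is not None)
E
```

```text
0 grasp [-0.11  1.01  1.14  1.67 -1.    1.15 -1.03]
0 hov [-0.12  0.72  1.15  1.55 -0.67  1.31 -1.23]
0 place [-0.65  0.48  1.16  2.02 -0.54  0.99 -1.28]
0 back [-0.46  0.37  0.9   2.02 -0.37  0.91 -0.04]
0 home [-0.64  0.55  1.16  2.04 -0.62  0.96 -1.21]
1 grasp [ 0.22  0.7   0.55  1.66 -0.44  0.91  1.75]
1 hov [ 0.27  0.47  0.48  1.53 -0.23  1.19  1.59]
1 place [-0.47  0.35  0.9   2.02 -0.34  0.93  1.69]
1 back [ 1.17  0.46 -1.03  1.95  0.48  0.99  2.39]
1 home [-0.47  0.41  0.9   2.03 -0.41  0.89  1.75]
[ 7.48599086e-02 -5.60812961e-05 -1.22092652e-01] [[-0.0, -0.96, -0.29], [1.0, -0.0, -0.0], [0.0, -0.29, 0.96]] [  0.         274.24791504 192.74226785]
0 (0.5, -0.31, 0.3) 0 [[165.0, 186.0], [354.0, 148.0]] True
0 (0.5, -0.31, 0.3) -45 [[205.0, 244.0], [315.0, 84.0]] True
0 (0.5, -0.31, 0.3) -90 [[272.0, 261.0], [237.0, 71.0]] True
0 (0.5, -0.31, 0.3) 45 [[179.0, 111.0], [337.0, 215.0]] True
0 (0.45, -0.31, 0.3) 0 [[161.0, 145.0], [358.0, 108.0]] True
0 (0.45, -0.31, 0.3) -45 [[175.0, 219.0], [286.0, 53.0]] True
0 (0.45, -0.31, 0.3) -90 [[234.0, 261.0], [196.0, 71.0]] True
0 (0.45
[... 817 characters left out ...]
03.0], [175.0, 224.0]] True
1 (0.45, -0.31, 0.3) -45 [[355.0, 125.0], [241.0, 263.0]] True
1 (0.45, -0.31, 0.3) -90 [[294.0, 69.0], [315.0, 251.0]] True
1 (0.45, -0.31, 0.3) 45 [[305.0, 255.0], [152.0, 147.0]] True
1 (0.55, -0.3, 0.3) 0 [[355.0, 120.0], [161.0, 153.0]] True
1 (0.55, -0.3, 0.3) -45 [[290.0, 65.0], [184.0, 223.0]] True
1 (0.55, -0.3, 0.3) -90 [[203.0, 79.0], [246.0, 257.0]] True
1 (0.55, -0.3, 0.3) 45 [[359.0, 199.0], [198.0, 82.0]] True
1 (0.5, -0.25, 0.3) 0 [[310.0, 163.0], [128.0, 190.0]] True
1 (0.5, -0.25, 0.3) -45 [[288.0, 131.0], [188.0, 267.0]] True
1 (0.5, -0.25, 0.3) -90 [[249.0, 125.0], [280.0, 286.0]] True
1 (0.5, -0.25, 0.3) 45 [[302.0, 199.0], [140.0, 83.0]] True
```

Run:
```python
from h import *
p=read_eef_pos(); movel([p[0],p[1],.33],speed=.3); print(read_time_s())
move_ptp([.5,-.31,.3],quat(0.)); print(read_time_s(),read_eef_pos(),read_qpos().round(2) if hasattr(read_qpos(),'round') else read_qpos())
import pickle
P=camera_params('wrist'); snap('wrist','w1.png'); pickle.dump(P,open('P1.pkl','wb'))
for n in ['neck','cap_bar','cap_center','reservoir']:
    for d in tip_of('wrist',n)[:2]:
        z=dict(neck=.1,cap_bar=.058,cap_center=.036,reservoir=0)[n]
        print(n,np.round(d['at'],1),round(d['confidence'],2),atz('wrist',d['at'],z,P).round(4))
snap('top','top1.png')
print(read_time_s())
```

```text
1.3167
4.65 [ 0.50077758 -0.30891328  0.29986538] [-0.27  0.31  0.93  1.73 -0.27  1.23 -0.85]
neck [170.5 183.9] 0.97 [ 0.4875 -0.1984  0.1   ]
cap_bar [350.4 147.6] 0.9 [ 0.5265 -0.4279  0.058 ]
cap_bar [347.5 147. ] 0.68 [ 0.5272 -0.4239  0.058 ]
cap_center [342.8 145.9] 0.59 [ 0.5259 -0.4241  0.036 ]
reservoir [190.5 161.9] 0.95 [ 0.496 -0.199  0.   ]
4.95
```

View pics/w1.png

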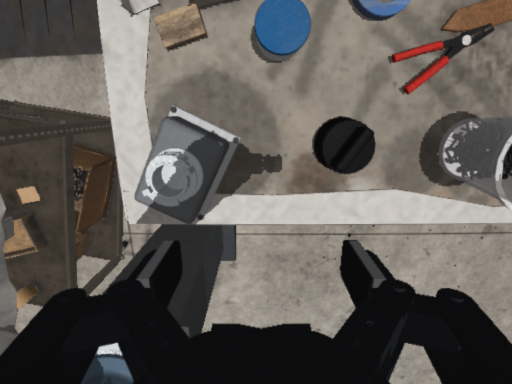

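Run:
```python
from h import *
import pickle
d=np.pi/180
move_ptp([.487,-.195,.235],quat(-28*d))
P=camera_params('wrist'); snap('wrist','w2.png'); pickle.dump(P,open('P2.pkl','wb'))
for n in ['neck','reservoir']:
    for e in tip_of('wrist',n)[:2]:
        print(n,np.round(e['at'],1),round(e['confidence'],2),atz('wrist',e['at'],dict(neck=.1,reservoir=0)[n],P).round(4))
move_ptp([.527,-.426,.20],quat(-44*d))
P=camera_params('wrist'); snap('wrist','w3.png'); pickle.dump(P,open('P3.pkl','wb'))
for n in ['cap_bar','cap_center']:
    for e in tip_of('wrist',n)[:2]:
        print(n,np.round(e['at'],1),round(e['confidence'],2),atz('wrist',e['at'],dict(cap_bar=.058,cap_center=.036)[n],P).round(4))
print(read_time_s(),read_qpos(),read_ft_force())
```

```text
neck [261.4 184.1] 0.65 [ 0.4907 -0.1983  0.1   ]
reservoir [261.5 167.7] 0.58 [ 0.4866 -0.1966  0.    ]
cap_bar [263.7 183.5] 0.68 [ 0.5275 -0.4293  0.058 ]
cap_bar [132.7 362. ] 0.62 [ 0.4728 -0.1418  0.058 ]
cap_center [264.6 179. ] 0.74 [ 0.526  -0.4296  0.036 ]
6.8833 [-0.07680681  0.69732634  1.02173776  1.6043837  -0.63026437  1.20215586
 -1.25788939] [-0.74952748  0.84237946 -0.47495387]
```

View pics/w2.png

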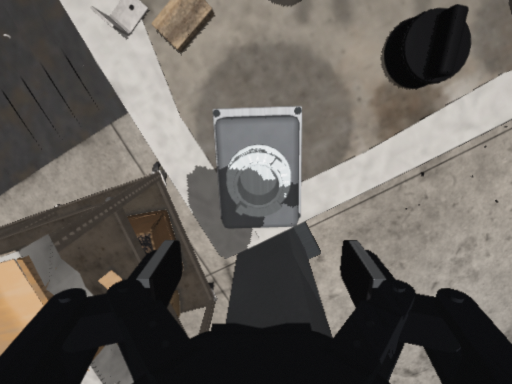

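View pics/w3.png

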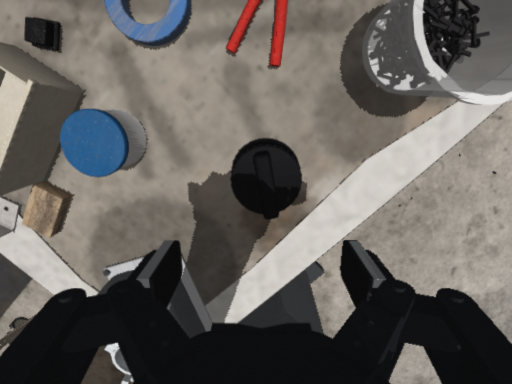

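Run:
```python
import cv2,numpy as np
a=cv2.imread('pics/w2.png')[95:245,195:325]; a=cv2.resize(a,None,fx=4,fy=4,interpolation=cv2.INTER_CUBIC)
b=cv2.imread('pics/w3.png')[125:230,215:320]; b=np.clip(cv2.resize(b,None,fx=5,fy=5,interpolation=cv2.INTER_CUBIC).astype(float)*2.5,0,255).astype('uint8')
cv2.imwrite('pics/w2z.png',a);cv2.imwrite('pics/w3z.png',b)
```

```text
(no output)
```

View pics/w2z.png

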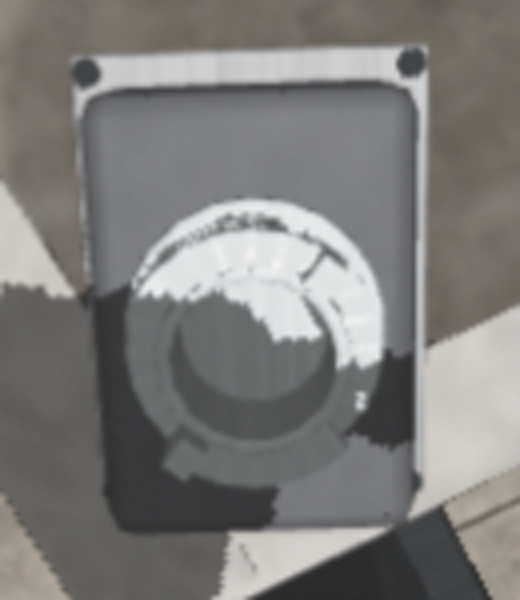

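View pics/w3z.png

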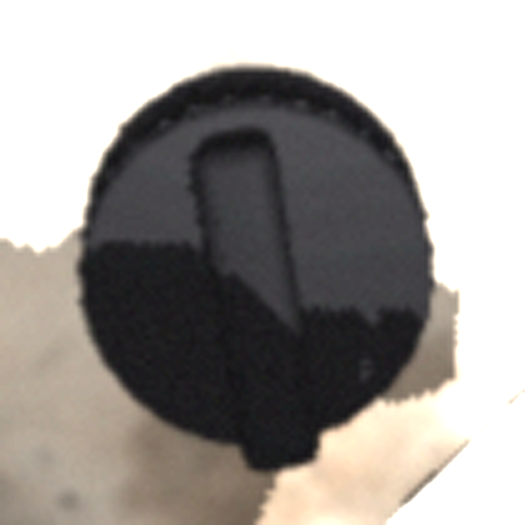

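```bash
cat > ov.py <<'E'
from h import *
import pickle,sys
def ovl(img,Pf,shapes,x0,y0,x1,y1,s,out,gain=1):
    P=pickle.load(open(Pf,'rb')); a=cv2.imread('pics/'+img)[y0:y1,x0:x1]
    a=np.clip(cv2.resize(a,None,fx=s,fy=s,interpolation=cv2.INTER_CUBIC)*float(gain),0,255).astype('uint8')
    for pts,col in shapes:
        q=((proj('wrist',pts,P)-[x0,y0]+.5)*s).astype(np.int32); cv2.polylines(a,[q],True,col,1)
    cv2.imwrite('pics/'+out,a)
def circ(c,r,z,a0=0,a1=360): t=np.radians(np.arange(a0,a1,3)); return np.stack([c[0]+r*np.cos(t),c[1]+r*np.sin(t),0*t+z],1)
def rect(c,l,w,yaw,z):
    R=np.array([[np.cos(yaw),-np.sin(yaw)],[np.sin(yaw),np.cos(yaw)]]); k=np.array([[1,1],[1,-1],[-1,-1],[-1,1]])*[l/2,w/2]
    return np.c_[k@R.T+c,np.full(4,z)]
E
python3 - <<'E'
from ov import *
d=np.pi/180
P=pickle.load(open('P2.pkl','rb'))
c=atz('wrist',(259,180.8),.1,P)[:2]; print(c)
y=-29.2*d
Y=(0,255,255);G=(0,255,0);R=(0,0,255)
ovl('w2.png','P2.pkl',[(circ(c,.0325,.1),R),(rect(c,.13,.092,y,.062),G),(rect(c,.15,.112,y,.005),Y)],195,95,325,245,4,'o2.png')
P3=pickle.load(open('P3.pkl','rb'))
a=atz('wrist',(262,154),.072,P3);b=atz('wrist',(271.6,216),.072,P3);print(a,b,np.linalg.norm(a-b),(a+b)/2,np.degrees(np.arctan2(*(a-b)[1::-1])))
k=np.array([.5278,-.4298]);y=-52*d
ovl('w3.png','P3.pkl',[(circ(k,.0375,.045),R),(rect(k,.066,.016,y,.072),G),(circ(k,.041,.0),Y)],215,125,320,230,5,'o3.png',2.5)
E
```

```text
[ 0.49473682 -0.19783555]
[ 0.55158071 -0.45008322  0.072     ] [ 0.50117926 -0.4146246   0.072     ] 0.06162482312631152 [ 0.52637998 -0.43235391  0.072     ] -35.12729847361825
```

View pics/o2.png

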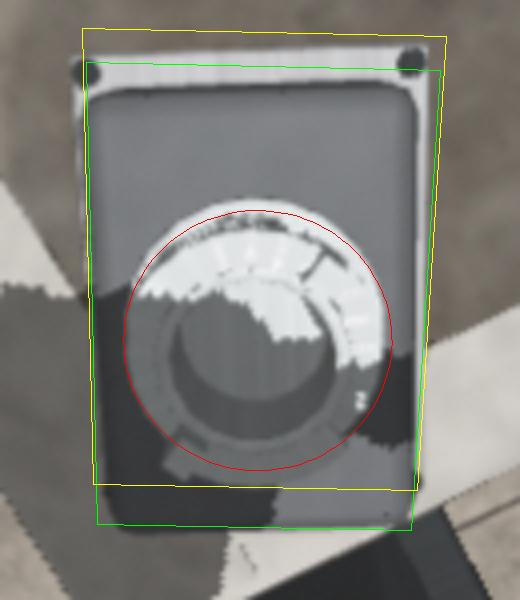

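View pics/o3.png

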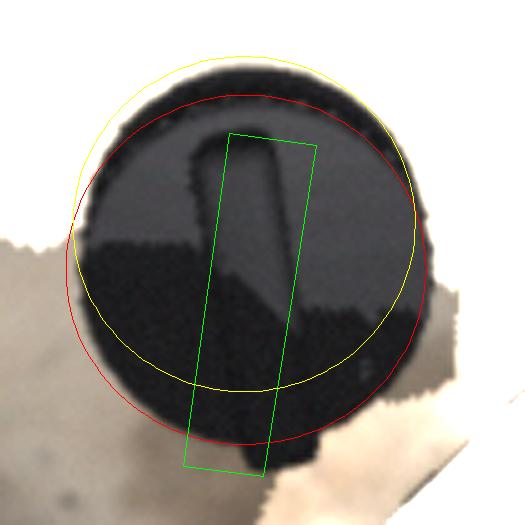

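Run:
```python
from ov import *
from scipy.optimize import least_squares
d=np.pi/180
P=pickle.load(open('P2.pkl','rb'))
Y=(0,255,255);G=(0,255,0);R=(0,0,255)
z2=lambda x,y:(x/4+195-.5,y/4+95-.5)
obs=[z2(72,57),z2(428,45)]
# foot corners +x: (l/2,+w/2),(l/2,-w/2)
def mod(p):
    f=rect(p[:2],.15,.112,p[2],.005)[:2]
    return proj('wrist',f,P)
tank=[z2(250,86),z2(415,300),z2(259,529),z2(97,300)]  # edge mid points
def res(p):
    r=(mod(p)-obs).ravel()
    c,s=np.cos(p[2]),np.sin(p[2]); 
    q=[atz('wrist',t,.062,P)[:2]-p[:2] for t in tank]
    q=[(c*v[0]+s*v[1],-s*v[0]+c*v[1]) for v in q]
    e=[q[0][0]-.065,q[1][1]+.046,q[2][0]+.065,q[3][1]-.046]
    b=atz('wrist',z2(252,357),.1,P)[:2]-p[:2]
    return np.r_[r,np.array(e)*1100,b*1100]
s=least_squares(res,[.49,-.198,-.46]);p=s.x;print(p[:2],p[2]/d,s.fun.round(1))
c=p[:2];y=p[2]
ovl('w2.png','P2.pkl',[(circ(c,.0325,.1),R),(circ(c,.0195,.1),R),(circ(c,.0325,.088),(255,0,0)),(rect(c,.13,.092,y,.062),G),(rect(c,.15,.112,y,.005),Y)],195,95,325,245,4,'o2.png')
k=np.array([.5268,-.431]);y=-35.5*d
ovl('w3.png','P3.pkl',[(circ(k,.0375,.045),R),(rect(k,.066,.016,y,.072),G),(circ(k,.041,.0),Y)],215,125,320,230,5,'o3.png',2.5)
```

```text
[ 0.49202298 -0.19541609] -26.33659139800188 [-0.9 -1.8  0.8 -1.5 -1.6  2.2  3.6 -2.8  0.9  0.3]
```

View pics/o2.png

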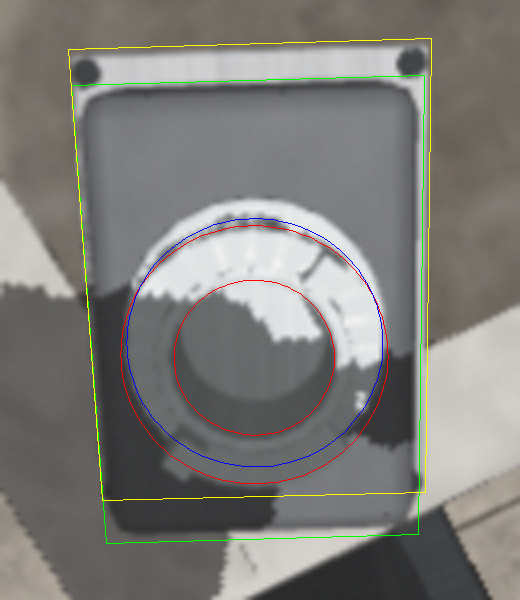

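View pics/o3.png

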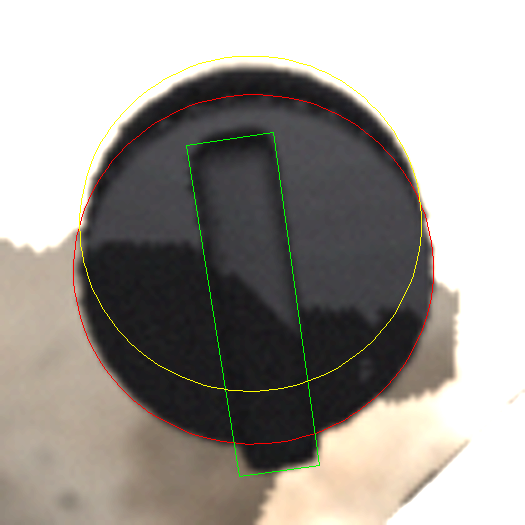

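Run:
```python
from h import *
import pickle
d=np.pi/180
k=[.5268,-.431]
q=quat(-35.2*d)
move_ptp([*k,.12],q)
movel([*k,.0675],speed=.1); print(read_ft_force().round(2))
move_gripper(0.0,80); print('gap',read_finger_gap(),read_ft_force().round(2),read_time_s())
movel([*k,.15],speed=.15)
print('gap',read_finger_gap(),read_ft_force().round(2),read_eef_pos(),read_time_s())
P=camera_params('wrist'); snap('wrist','w4.png'); pickle.dump(P,open('P4.pkl','wb'))
snap('side','s4.png')
print(read_qpos().round(2))
```

```text
[ 0.33 -1.01  0.78]
gap 0.014725434223137181 [-0.41  0.89  2.16] 8.6167
gap 0.014138665211644086 [ 0.59 -0.4  -2.08] [ 0.52647037 -0.43020657  0.1491188 ] 9.3167
[-0.02  0.74  0.94  1.63 -0.65  1.12 -1.09]
```

View pics/w4.png

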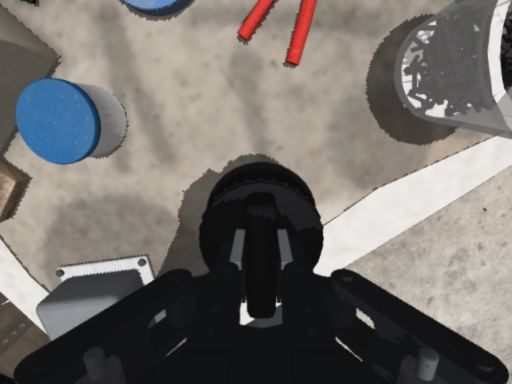

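View pics/s4.png

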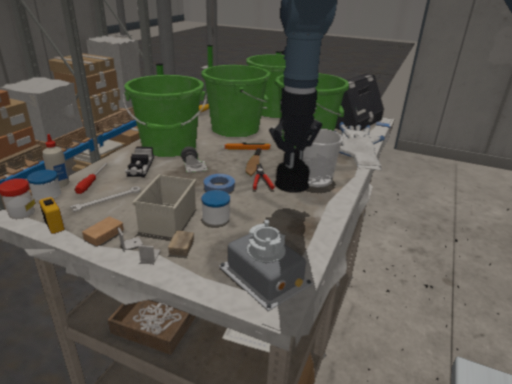

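Run:
```python
from ov import *
d=np.pi/180
p=np.array([.52647,-.43020]);z=.1491
R=(0,0,255);Y=(0,255,255)
ovl('w4.png','P4.pkl',[(circ(p,.0375,z-.0225),R),(rect(p,.066,.016,-35.2*d,z+.0045),(0,255,0)),(circ(p,.041,z-.0675),Y)],185,145,340,335,4,'o4.png',2.5)
```

```text
(no output)
```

View pics/o4.png

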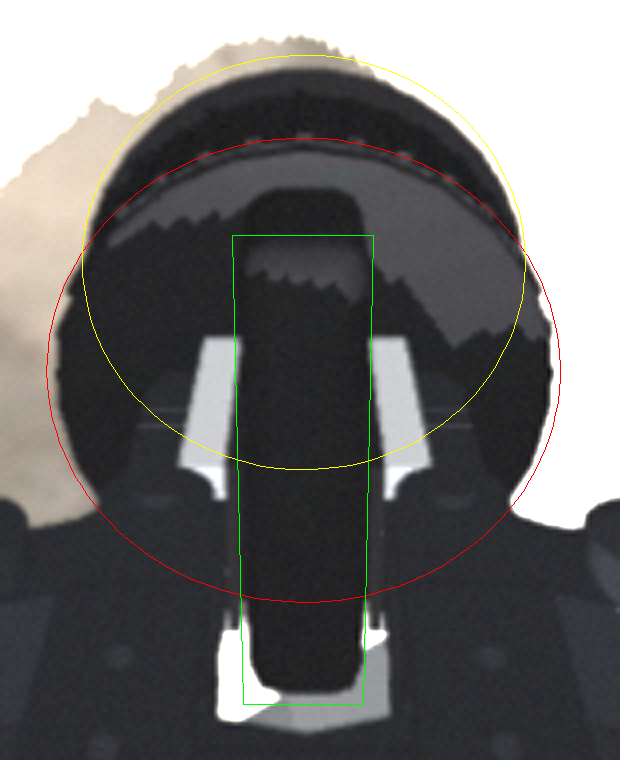

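Run:
```python
from h import *
import pickle
d=np.pi/180
n=[.4920,-.1954]; q=quat(-26.3*d)
p=read_eef_pos(); movel([p[0],p[1],.21],speed=.25)
move_ptp([*n,.21],q)
P=camera_params('wrist'); snap('wrist','w5.png'); pickle.dump(P,open('P5.pkl','wb')); print(read_eef_pos())
f0=np.array(read_ft_force())
movel([*n,.172],speed=.1)
for z in np.arange(.170,.153,-.0015):
    movel([*n,z],speed=.05); f=read_ft_force()-f0
    print(round(z,4),f.round(1),read_ft_torque().round(2),read_eef_pos().round(4))
    if f[2]>5 or np.hypot(f[0],f[1])>12: break
print(read_time_s(),read_qpos().round(2),read_finger_gap())
snap('side','s5.png');snap('top','t5.png')
```

```text
[ 0.49207679 -0.1971388   0.21022775]
0.17 [ 0.7 -0.4 -0.9] [-0.01  0.06 -0.02] [ 0.4924 -0.1955  0.1704]
0.1685 [-0.   0.7 -0.9] [ 0.02 -0.03  0.02] [ 0.4921 -0.1952  0.1686]
0.167 [-0.3  0.4 -0.8] [-0.06  0.03  0.  ] [ 0.4919 -0.1953  0.1669]
0.1655 [ 0.6  0.9 -1. ] [ 0.01  0.   -0.  ] [ 0.4919 -0.1954  0.1654]
0.164 [-1.   0.4 -0.9] [ 0.02 -0.03  0.02] [ 0.4919 -0.1954  0.1639]
0.1625 [-0.4 -0.2 -0.7] [0.05 0.02 0.05] [ 0.4919 -0.1954  0.1624]
0.161 [-0.  -0.  -0.6] [ 0.05 -0.   -0.01] [ 0.4919 -0.1954  0.1609]
0.1595 [-0.1 -0.2 -0.8] [-0.01  0.03 -0.02] [ 0.4919 -0.1953  0.1594]
0.158 [ 0.7  0.4 -1.4] [ 0.02 -0.03  0.02] [ 0.4919 -0.1953  0.1579]
0.1565 [-1.   1.   4.9] [0.25 0.39 0.05] [ 0.4922 -0.1956  0.1572]
0.155 [-4.3  2.3 14.4] [ 0.66  1.07 -0.04] [ 0.4924 -0.1958  0.157 ]
14.0833 [-0.58  0.46  1.07  2.   -0.49  0.97 -1.29] 0.014683233153885953
```

View pics/w5.png

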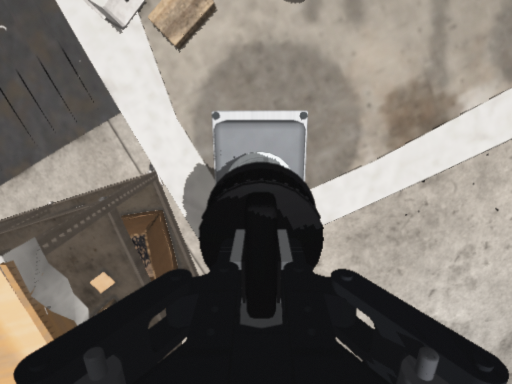

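View pics/s5.png

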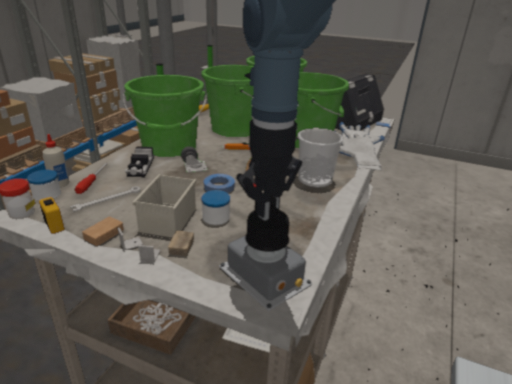

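Run:
```python
from h import *
d=np.pi/180
n=[.4920,-.1954]
movel([*n,.1562],speed=.05);pause(.15)
print(read_ft_force().round(1),read_eef_pos().round(4))
for a in (12,24,36,42,48):
    movel([*n,.1562],quat((-26.3+a)*d),speed=.15); f=read_ft_force()
    print(a,f.round(1),read_ft_torque().round(2),read_eef_pos().round(4),read_time_s(),read_finger_gap().round(4))
    if np.linalg.norm(f)>35: break
pause(.1);print(np.round(read_qpos(),2))
```

```text
[-2.3  0.8  8.8] [ 0.4924 -0.1956  0.1571]Traceback (most recent call last):
  File "<stdin>", line 8, in <module>
AttributeError: 'float' object has no attribute 'round'
```

Run:
```python
from h import *
d=np.pi/180
n=[.4920,-.1954]
def st(a): 
    q=Ro.from_quat(read_tcp_rot()).as_matrix()
    f=np.array(read_ft_force());print(a,f.round(1),read_ft_torque().round(2),read_eef_pos().round(4),round(read_time_s(),2),round(read_finger_gap(),4),'yaw',round(np.degrees(np.arctan2(q[1,0],q[0,0]))+26.3,1));return f
st(12)
for a in (24,36,42,48):
    movel([*n,.1562],quat((-26.3+a)*d),speed=.15)
    if np.linalg.norm(st(a))>35: break
pause(.1);print(np.round(read_qpos(),2))
```

```text
12 [ 0.1 -1.6  5.9] [-0.49  0.16  0.16] [ 0.493  -0.197   0.1572] 14.94 0.0147 yaw 11.9
24 [ 0.3 -0.3  6.6] [0.04 0.09 0.13] [ 0.4934 -0.1955  0.1572] 15.3 0.0145 yaw 23.9
36 [0.2 0.5 6.6] [-0.    0.01  0.12] [ 0.4935 -0.1955  0.1571] 15.66 0.0147 yaw 35.9
42 [ 0.1 -0.1  5.3] [-0.17 -0.12  0.08] [ 0.4936 -0.1958  0.1571] 15.92 0.0148 yaw 41.9
48 [-1.   0.8  5.4] [0.34 0.14 0.3 ] [ 0.4921 -0.1947  0.1562] 16.18 0.0146 yaw 47.8
[-0.44  0.37  0.87  2.   -0.35  0.93 -0.58]
```

```bash
cat >> h.py <<'E'
d=np.pi/180
n=[.4920,-.1954]
def st(a): 
    q=Ro.from_quat(read_tcp_rot()).as_matrix()
    f=np.array(read_ft_force());print(a,f.round(1),read_ft_torque().round(2),read_eef_pos().round(4),round(read_time_s(),2),round(read_finger_gap(),4),'yaw',round(np.degrees(np.arctan2(q[1,0],q[0,0]))+26.3,1));return f
E
python3 - <<'E'
from h import *
for a in (60,75):
    movel([*n,.1562],quat((-26.3+a)*d),speed=.15)
    if np.linalg.norm(st(a))>35: break
for z in (.153,.150,.1475,.146,.145,.144,.143):
    movel([*n,z],speed=.04); f=st(z)
    if f[2]>8 or np.linalg.norm(f)>20: break
E
```

```text
60 [ 0.4  0.2 -1.4] [ 0.01 -0.07 -0.06] [ 0.4912 -0.1949  0.1553] 16.63 0.014 yaw 59.7
75 [ 0.4  0.5 -2. ] [ 0.05 -0.03  0.01] [ 0.4916 -0.1954  0.1558] 17.04 0.0141 yaw 74.7
0.153 [ 0.4 -0.8 -1. ] [ 0.01  0.01 -0.02] [ 0.4916 -0.1952  0.1525] 17.29 0.0148 yaw 74.9
0.15 [-1.  -0.6 -1.8] [0.01 0.01 0.04] [ 0.4918 -0.1953  0.1497] 17.54 0.0144 yaw 75.0
0.1475 [-0.1  0.  -1.7] [ 0.09 -0.02  0.01] [ 0.4919 -0.1953  0.1473] 17.79 0.0144 yaw 75.0
0.146 [ 0.1  0.3 -1.9] [ 0.09 -0.04 -0.03] [ 0.4919 -0.1953  0.1459] 18.04 0.0146 yaw 75.0
0.145 [-1.  -0.1  3.5] [0.28 0.3  0.  ] [ 0.4921 -0.1954  0.1454] 18.29 0.0149 yaw 75.0
0.144 [-4.1  2.5  9.7] [ 0.47  0.74 -0.  ] [ 0.4922 -0.1954  0.1452] 18.54 0.0141 yaw 75.0
```

Run:
```python
from h import *
pause(.1)
for a in (67,60,50,40,30,20,12,6,2):
    z=.1446 if a>=60 else .1446-.0080*(60-a)/60
    movel([*n,z],quat((-26.3+a)*d),speed=.15); f=st(a)
    if np.linalg.norm(f)>30 or abs(read_ft_torque()[2])>1.0: break
print(np.round(read_qpos(),2))
```

```text
67 [0.1 2.3 4.6] [ 0.29  0.06 -0.1 ] [ 0.493  -0.1954  0.1454] 18.93 0.0148 yaw 67.1
60 [0.2 1.5 4.5] [ 0.21 -0.06 -0.07] [ 0.4932 -0.1956  0.1453] 19.21 0.0145 yaw 60.2
50 [0.2 2.7 8.5] [ 0.48 -0.   -0.12] [ 0.4942 -0.1954  0.1449] 19.53 0.0146 yaw 50.2
40 [-3.5  2.9 15.6] [ 0.49  0.76 -0.16] [ 0.4935 -0.1961  0.1443] 19.86 0.0143 yaw 40.2
30 [0.6 1.7 6.2] [ 0.53  0.04 -0.15] [ 0.4931 -0.1952  0.1413] 20.18 0.0142 yaw 30.3
20 [0.2 1.9 6.6] [ 0.51 -0.02 -0.21] [ 0.493  -0.1952  0.1399] 20.51 0.0143 yaw 20.3
12 [-0.7  2.2  6.3] [ 0.52  0.14 -0.25] [ 0.4928 -0.1955  0.1389] 20.8 0.0141 yaw 12.2
6 [-0.1  2.2  7.7] [ 0.4   0.07 -0.25] [ 0.4927 -0.1956  0.138 ] 21.06 0.0146 yaw 6.2
2 [1.7 0.8 6.8] [ 0.35  0.16 -0.25] [ 0.4927 -0.1958  0.1375] 21.31 0.0145 yaw 2.2
[-0.55  0.48  1.04  2.02 -0.52  0.93 -1.23]
```

Run:
```python
from h import *
for a in (0.5,-1,-2.5,-4):
    movel([*n,.1363],quat((-26.3+a)*d),speed=.05); f=st(a)
    if np.linalg.norm(f)>30 or abs(read_ft_torque()[2])>0.9: break
print(np.round(read_qpos(),2))
```

```text
0.5 [-0.8  1.1  8.8] [ 0.46  0.26 -0.08] [ 0.4928 -0.1958  0.1373] 21.56 0.0143 yaw 0.8
-1 [-1.1  2.5  9.3] [0.55 0.22 0.2 ] [ 0.4929 -0.1955  0.1373] 21.81 0.0143 yaw -0.6
-2.5 [-1.   1.4  9.5] [0.45 0.22 0.81] [ 0.4929 -0.1955  0.1373] 22.06 0.0142 yaw -1.9
-4 [-1.4  1.7  9. ] [0.41 0.25 1.45] [ 0.4929 -0.1954  0.1373] 22.31 0.0143 yaw -3.2
[-0.57  0.5   1.06  2.02 -0.54  0.94 -1.31]
```

Run:
```python
from h import *
import pickle
movel([*n,.1373],quat((-26.3-0.8)*d),speed=.05); st('relax')
move_gripper(.085); st('open')
movel([*n,.25],speed=.15); st('up')
P=camera_params('wrist'); snap('wrist','w6.png'); pickle.dump(P,open('P6.pkl','wb'))
for nm in ('cap_bar',):
    print([(np.round(e['at'],1),round(e['confidence'],2),atz('wrist',e['at'],.1275,P).round(4)) for e in tip_of('wrist',nm)[:2]])
snap('side','s6.png')
from ov import *
ovl('w6.png','P6.pkl',[(circ(n,.0375,.1145),(0,0,255)),(rect(n,.066,.016,-26.8*d,.1415),(0,255,0))],165,75,345,275,4-1,'o6.png',2.0)
```

```text
relax [0.9 1.9 3.4] [ 0.32 -0.27  0.28] [ 0.4926 -0.1953  0.1375] 22.56 0.0144 yaw -0.6
open [-0.5  0.2  0.9] [0.05 0.01 0.04] [ 0.492  -0.1954  0.1373] 23.24 0.0853 yaw -0.8
up [ 0.6  0.4 -0.9] [ 0.02 -0.03  0.02] [ 0.4914 -0.1949  0.2492] 24.14 0.0851 yaw -0.8
[(array([260.6, 191.3]), 0.64, array([ 0.492 , -0.1951,  0.1275]))]
```

View pics/o6.png

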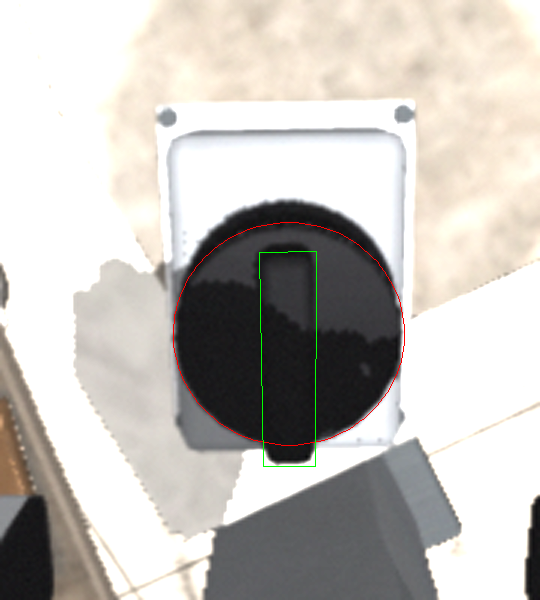

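View pics/s6.png

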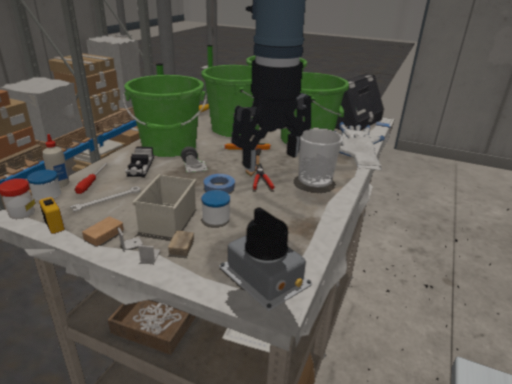

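The overlay fits: the cap is home and centred, with its bar around pixels (288, 355) in line with the tank. The side picture shows the cap on the reservoir, clear of the gripper, and the tin still at about (216, 207).

```bash
python3 -c "
from h import *
print(sign_off(),read_time_s())"
```

```text
the job is handed in; nothing more can be done
the job is handed in; nothing more can be done
```

The cap is on the neck, screwed down to its stop and released, and I handed the job in at about 24 s of the 46 s allowed. `sign_off` gives no verdict, so the checks below are my own.

- **On the collar:** I gripped the cap by its bar and set it on the neck with the bar in line. The pins touched the collar at tool height 0.157 m, as predicted, with no rubbing.
- **Turned back:** I turned it anticlockwise to 75° without lifting. It dropped 12 mm, with the tool at 0.1452 m.
- **Screwed home:** I turned it clockwise while lowering the tool along the thread. The stop came within about 1° of in line. The turning moment there reached 1.45 N m, because I went one step further after it had already risen to 0.8 N m. I then backed off before opening the gripper.
- **Last checks:** The tool had gone down 19.9 mm from the collar contact; 20 mm is nominal. The camera put the bar within about 1 mm of where I had measured the neck, and the bar's outline matched the tank's direction.
- **Tin and forces:** The tin looks unmoved in the side picture. The wrist force readings stayed under about 20 N, and the gripper was open and clear when I handed in.

Two things disagreed slightly. Outlines drawn from the wrist camera's calibration came out about 2% larger than the picture. My first estimates of the cap's angle (−44°) and the tank's angle (−28°) were off; I corrected them to −35° and −26° before grasping.

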